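# Line up the ink bottles by size beside the nib grinder

## Robot

A 6-joint arm with a two-finger parallel gripper is mounted at the origin on the work surface. World frame = base frame: x ahead of the robot, y to its left, z up, the work surface at z = 0. Lengths are in m, angles in rad, forces in N, time in s.
With the tool pointing down it reaches from about 0.3 to 0.875 m from the base axis. Payload 6.4 kg.
Tool frame: the origin (TCP) lies between the finger pads; the fingertips stand 25 mm ahead of it and the grasp point (between the pads) lies 6 mm ahead of it (env.tcp_to_tips is the distance from the TCP to the fingertips, in m); x points along the fingers, z is the direction in which the jaws open and shut, and the axes are right-handed (so a half turn about x gives the same grasp; the last joint's range is limited). The gripper opens to 85 mm and grips with 20 to 120 N. Pads are 22 mm wide; open, the fingers measure 114 mm over their backs; the gripper's body (76 mm by 85 mm) begins 54 mm behind the grasp point. The pads swing forward as they close: fully open they stand 13 mm farther back than shut.
Start: joints at [1.086, 0.181, 1.607, -0, 1.354, -0.206], TCP at [0.158, 0.553, 0.256] pointing down, gripper open.
Joint ranges: [-2.99, 2.99], [-0.89, 2.07], [0.3, 2.58], [-1.14, 4.28], [0, 2.63], [-3.12, 3.12]. Speed limits (rad/s): [2.57, 2.57, 3.01, 3.14, 3.14, 3.14].

## Interface

Orientations are given as a unit quaternion [w, x, y, z].
In Python, from plant import env, eyes, nets gives the robot as it stands.
- The arm moves only by the shell command python3 -m creep 'ROWS' [OPENING] [FORCE]. ROWS is JSON, a list of rows, each a list of 4 numbers: the shift along the world's x, y, z in m, then the turn about the world's z in degrees. A call has 1 to 20 rows; each row is the pose to reach, as a shift and turn from the pose measured when the call began; what a row does not reach only later rows make up. A row lasts 1/8 s, in which the tool goes at most 62.5 mm and 10.7 degrees, less where a joint would pass 70% of its speed; a pose out of reach is approached as far as the arm can. A call with a gripper value outside its range is refused whole. OPENING is the closure, from 0 (fully open) to 1 (shut), set as the call begins (- or left out, the last holds). The fingers move at their own pace and stop on an object; FORCE is the grip in N (left out, the last holds). Time passes only in rows, so rows that repeat a pose let the fingers close. It gives the time, the measured TCP pose, the force and the opening at its end, in the units of the state.
- env.state(): the state, without advancing time (a new reading comes with each control period).
- eyes.camera(name): name is "side" or "top"; returns a dict with "image" (400x640x3 uint8, red, green, blue), "mtx" (3x3 intrinsics, pixels), "rvec" (rotation vector, rad) and "tvec" (3), from world to camera coordinates, as OpenCV has them. Camera axes: x right, y down, z forward; pixel columns grow to the right and rows downward; lengths in m; the calibration is good to about 2 mm. A picture is of the moment at which its call begins. There is no depth.
- env.job_done(): hands the job in, once; it reports no verdict.
Trained networks look in a picture, given as the dict that the camera call returned (one of the last four; its "shot" number tells which), for a name from the list of things; names that differ only in an ending like _2 or _b are one class to them, and where a whole thing is asked for, a point or a joint stands for the part that bears it (a point fixed in the world has none). Each returns a list of dicts, best first, with "score" (0 to 1); they miss things now and then, are a little off and sometimes report something else, mostly with a low value. They report only what shows in the picture. A call takes as long as a camera call. They do not tell look-alikes from the thing itself.
- nets.search_frame(label, picture): "centre" ([row, column] in pixels, amid what is visible of it).
The state is a dict: "time_s": time; "joint_positions": joint angles; "joint_vel": joint speeds; "tau": joint torques, N m; "tcp_pos": TCP position; "ee_rot": TCP orientation; "wrist_force": force on the tool from outside, world axes, zero at the start; "wrist_torque": the same for the moment, N m; "width": opening from 0.0 (shut) to 1.0 (fully open).
Only numpy, scipy, OpenCV 4.12 (cv2) and the standard library are available. Lean on these libraries where they do the work, as an engineer would, in place of code of your own. Each camera call takes 0.05 s, during which the arm holds its last target.

## Task

Tidy the ink on the pen-repair bench: stand the four ink bottles on the felt pads of the wooden ink stand in order of size, one centred on each pad, with the smallest at the end nearest the nib grinder (it is the one used to dip-test a freshly ground nib) and the largest at the far end. They are glass and full, so keep them upright and set each one down gently rather than letting it drop.

Things in the scene. Friction and masses are not known exactly. Their poses are not given: they have to be found in the camera images.
- bottle_15ml: The smallest and shortest of four loose closed ink bottles of one make, standing upright: a plain round dark-blue glass body 30 mm in diameter and 27 mm high with a blank paper label, and above it a narrower black screw cap (22 mm diameter) up to 40 mm in all; about 50 g. Origin at the centre of its underside, z up.
- bottle_30ml: The second smallest of four loose closed ink bottles of one make, standing upright: a plain round dark-blue glass body 39 mm in diameter and 43 mm high with a blank paper label, and above it a narrower black screw cap (28 mm diameter) up to 60 mm in all; about 100 g. Origin at the centre of its underside, z up.
- bottle_50ml: The second largest of four loose closed ink bottles of one make, standing upright: a plain round dark-blue glass body 48 mm in diameter and 62 mm high with a blank paper label, and above it a narrower black screw cap (35 mm diameter) up to 80 mm in all; about 180 g. Origin at the centre of its underside, z up.
- bottle_100ml: The largest and tallest of four loose closed ink bottles of one make, standing upright: a plain round dark-blue glass body 58 mm in diameter and 80 mm high with a blank paper label, and above it a narrower black screw cap (42 mm diameter) up to 100 mm in all; about 320 g. Origin at the centre of its underside, z up.
- pad1: Round grey felt pad, 68 mm across, 2 mm thick, at the +y (robot's left) end of the stand. Origin: centre of its underside, z up; its top is 22 mm above the table. The four pads lie 88 mm apart in a straight row along their own y axis, pad1 always leftmost, on the ink stand: a fixed light wooden board 97 mm wide, 372 mm long, its top 20 mm above the table.
- pad2: Round grey felt pad, 68 mm across, 2 mm thick, second from the +y end. Origin: centre of its underside, z up; its top is 22 mm above the table. The four pads lie 88 mm apart in a straight row along their own y axis, pad1 always leftmost, on the ink stand: a fixed light wooden board 97 mm wide, 372 mm long, its top 20 mm above the table.
- pad3: Round grey felt pad, 68 mm across, 2 mm thick, third from the +y end. Origin: centre of its underside, z up; its top is 22 mm above the table. The four pads lie 88 mm apart in a straight row along their own y axis, pad1 always leftmost, on the ink stand: a fixed light wooden board 97 mm wide, 372 mm long, its top 20 mm above the table.
- pad4: Round grey felt pad, 68 mm across, 2 mm thick, at the -y (robot's right) end. Origin: centre of its underside, z up; its top is 22 mm above the table. The four pads lie 88 mm apart in a straight row along their own y axis, pad1 always leftmost, on the ink stand: a fixed light wooden board 97 mm wide, 372 mm long, its top 20 mm above the table.
- grinder: Nib grinder, fixed: aluminium frame, black motor, wooden top with red front, an abrasive wheel at each side, two small gooseneck lamps; 190 x 190 mm at its foot, 260 mm high. Origin: centre of its underside. It stands beyond the stand's left end (y about +0.5 m) or right end (y about -0.5 m); a white ultrasonic cleaner, 130 mm high, stands beyond the other.
Things that resemble listed ones, but are neither listed nor needed, are in the scene too. What is shaped like the bottle_50ml but orange or yellow is not meant.

How it is judged:
At the end, for the whole second after the job is handed in: Each bottle stands upright (within about 6 degrees), at rest, on its own felt pad, its centre within 12 mm of the pad's centre: counted from the end of the stand nearest the grinder, the 40, 60, 80 and 100 mm high bottles in that order (((world y of grinder above 0 m and horizontal distance between bottle_15ml and pad1 below 0.012 m and z of bottle_15ml in the frame of pad1 between -0.003 and 0.006 m and horizontal distance between bottle_30ml and pad2 below 0.012 m and z of bottle_30ml in the frame of pad2 between -0.003 and 0.006 m and horizontal distance between bottle_50ml and pad3 below 0.012 m and z of bottle_50ml in the frame of pad3 between -0.003 and 0.006 m and horizontal distance between bottle_100ml and pad4 below 0.012 m and z of bottle_100ml in the frame of pad4 between -0.003 and 0.006 m) or (world y of grinder below 0 m and horizontal distance between bottle_15ml and pad4 below 0.012 m and z of bottle_15ml in the frame of pad4 between -0.003 and 0.006 m and horizontal distance between bottle_30ml and pad3 below 0.012 m and z of bottle_30ml in the frame of pad3 between -0.003 and 0.006 m and horizontal distance between bottle_50ml and pad2 below 0.012 m and z of bottle_50ml in the frame of pad2 between -0.003 and 0.006 m and horizontal distance between bottle_100ml and pad1 below 0.012 m and z of bottle_100ml in the frame of pad1 between -0.003 and 0.006 m)) and angle between each of bottle_15ml, bottle_30ml, bottle_50ml, bottle_100ml's own z axis and vertical below 0.1 rad and linear speed of each of bottle_15ml, bottle_30ml, bottle_50ml, bottle_100ml below 0.02 m/s); the robot touches nothing.
It fails at once if an ink bottle is tipped over (more than about 35 degrees) (angle between any of bottle_15ml, bottle_30ml, bottle_50ml, bottle_100ml's own z axis and vertical above 0.6 rad).
It fails at once if a bottle is dropped or knocked away: it moves faster than 0.7 m/s (a fall of 25 mm) with no finger touching it ((linear speed of bottle_15ml above 0.7 m/s and contact force between the fingers and bottle_15ml below 0.1 N) or (linear speed of bottle_30ml above 0.7 m/s and contact force between the fingers and bottle_30ml below 0.1 N) or (linear speed of bottle_50ml above 0.7 m/s and contact force between the fingers and bottle_50ml below 0.1 N) or (linear speed of bottle_100ml above 0.7 m/s and contact force between the fingers and bottle_100ml below 0.1 N)).
It also fails if it takes over 99 s, if anything falls off the work surface, if the arm or the gripper's body presses on something with over 40 N, if the wrist force passes 120 N, or if a joint passes its speed limit or range.

## Working session

There is one attempt and no reset: what is moved stays moved. The work goes in short steps, Python scripts to look and compute and a shell command to move; the robot and the scene stay as the last step left them, time stands still between calls to the robot, and variables do not carry over. Pictures are saved under pics/ and viewed, and the job is handed in when it is done.

```bash
ls; mkdir -p pics
python3 - <<'E'
from plant import env, eyes, nets
import cv2
for n in ("side","top"):
    p=eyes.camera(n); cv2.imwrite(f"pics/{n}0.png",p["image"][:,:,::-1])
    print(n,p["mtx"],p["rvec"],p["tvec"])
    for l in ["bottle_15ml","bottle_30ml","bottle_50ml","bottle_100ml","pad1","pad2","pad3","pad4","grinder"]:
        print(l,[([round(float(c)) for c in d["centre"]],round(float(d["score"]),2)) for d in nets.search_frame(l,p)][:5])
print(env.state())
E
```

```text
pics
side [[372.87031603   0.         316.87626546]
 [  0.         372.87031603 199.96681997]
 [  0.           0.           1.        ]] [ 2.10670664 -0.72151293  0.39286546] [-0.40136332  0.22057792  0.80628677]
bottle_15ml [([239, 330], 0.43)]
bottle_30ml [([288, 374], 0.95)]
bottle_50ml [([166, 236], 0.93), ([160, 256], 0.78), ([174, 209], 0.73)]
bottle_100ml [([190, 276], 0.58)]
pad1 [([213, 374], 0.77), ([175, 318], 0.57), ([200, 356], 0.47)]
pad2 [([213, 374], 0.77), ([175, 318], 0.57), ([200, 356], 0.47)]
pad3 [([213, 374], 0.77), ([175, 318], 0.57), ([200, 356], 0.47)]
pad4 [([213, 374], 0.77), ([175, 318], 0.57), ([200, 356], 0.47)]
grinder []
top [[393.10609988   0.         319.39221683]
 [  0.         393.10609988 199.6568543 ]
 [  0.           0.           1.        ]] [ 2.17927332 -2.18555455  0.10771804] [-0.00332071  0.50665073  1.28164064]
bottle_15ml [([214, 354], 0.56)]
bottle_30ml []
bottle_50ml [([254, 215], 0.78), ([197, 228], 0.72), ([229, 220], 0.69)]
bottle_100ml [([213, 277], 0.78)]
pad1 [([166, 354], 0.83), ([163, 325], 0.82), ([162, 272], 0.73), ([159, 302]
[... 261 characters left out ...]
.57)]
grinder [([168, 471], 0.67)]
{'time_s': 1.0, 'joint_positions': array([ 1.08568023e+00,  1.80789442e-01,  1.60698715e+00, -3.31957695e-05,
        1.35379633e+00, -2.06300410e-01]), 'joint_vel': array([-0.00095511, -0.00038386,  0.00081875,  0.00032633, -0.00050473,
       -0.00060761]), 'tau': array([ 8.94118921e-05, -4.44838786e+01, -3.51694214e+01, -2.42708893e-04,
        4.40827835e-04, -1.95469403e-05]), 'tcp_pos': array([0.15825223, 0.55281486, 0.25630062]), 'ee_rot': array([ 0.56463726, -0.42568028,  0.56461488,  0.42566548]), 'wrist_force': array([-0.74075676,  0.85062262, -0.51576017]), 'wrist_torque': array([ 0.00868351,  0.01772605, -0.01256057]), 'width': 1.00369042519303}
```

View pics/side0.png

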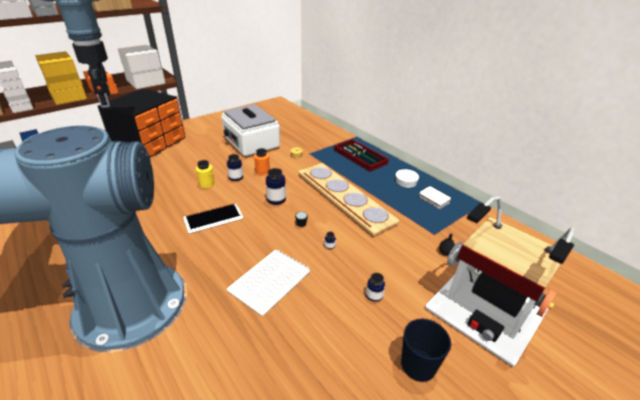

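View pics/top0.png

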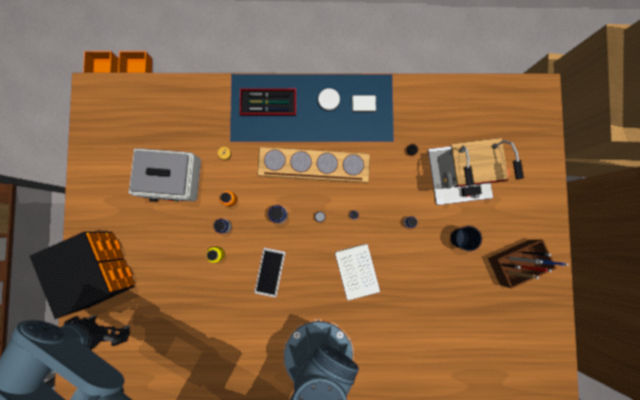

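Run:
```python
import cv2
t=cv2.imread("pics/top0.png"); cv2.imwrite("pics/top0c.png",cv2.resize(t[130:280,190:390],None,fx=4,fy=4,interpolation=cv2.INTER_CUBIC))
t=cv2.imread("pics/side0.png"); cv2.imwrite("pics/side0c.png",cv2.resize(t[130:320,190:440],None,fx=3,fy=3,interpolation=cv2.INTER_CUBIC))
```

```text
(no output)
```

View pics/top0c.png

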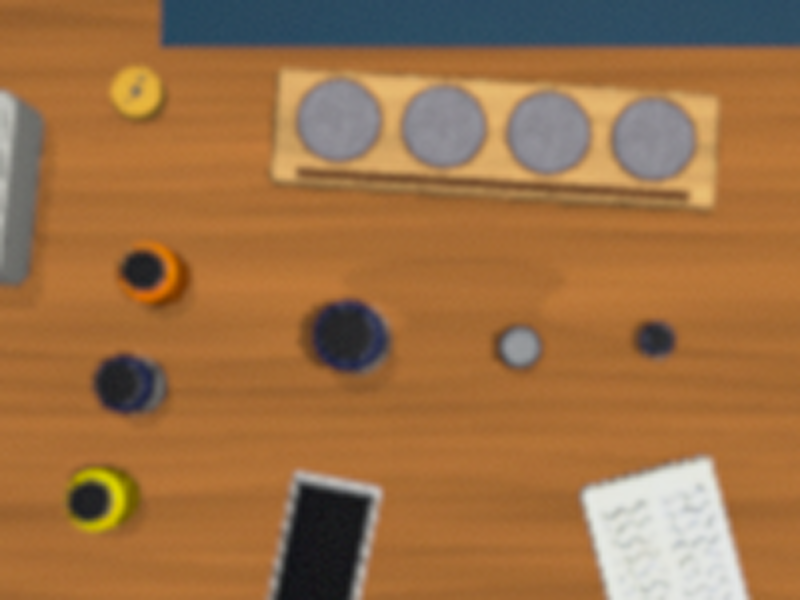

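View pics/side0c.png

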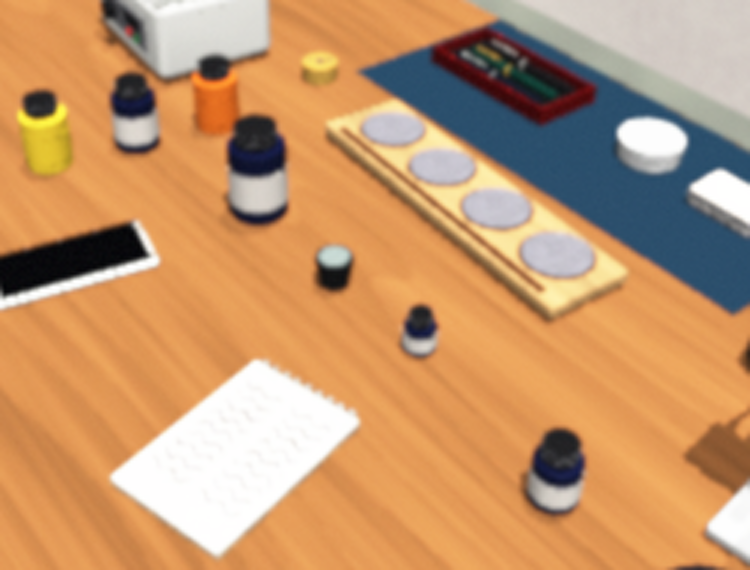

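The side view shows the grinder at the right of the top picture, (168,471), so at -y. The order is therefore 15 ml→pad4, 30→pad3, 50→pad2, 100→pad1.

Candidates, as (row,col) in the top picture:
- **Blue bottles:** 15 ml (214,354), 30 ml (222,410), 50 ml (226,222), 100 ml (213,277).
- **Look-alikes:** orange bottle (198,228), yellow bottle (254,215), grey-topped pot (216,320), dark knob (149,411), black cup (237,466).

The crops confirm that the four dark-blue, labelled bottles are the right ones. Next I'll fit their positions.

```bash
cat > fit.py <<'E'
import numpy as np, cv2
from scipy.optimize import minimize
DIM={"15":(.015,.027,.011,.040),"30":(.0195,.043,.014,.060),"50":(.024,.062,.0175,.080),"100":(.029,.080,.021,.100)}
def back(p,uv,z):
    R,_=cv2.Rodrigues(p["rvec"]); K=p["mtx"]; t=np.array(p["tvec"]).ravel()
    C=-R.T@t; d=R.T@np.linalg.inv(K)@np.array([uv[0],uv[1],1.]); return (C+d*(z-C[2])/d[2])[:2]
def proj(p,P): return cv2.projectPoints(np.array(P,float).reshape(-1,1,3),np.array(p["rvec"]),np.array(p["tvec"]),p["mtx"],None)[0].reshape(-1,2)
a=np.linspace(0,2*np.pi,40,endpoint=False); c=np.c_[np.cos(a),np.sin(a)]
def ring(x,y,r,z): return np.c_[x+r*c[:,0],y+r*c[:,1],np.full(40,z)]
def sil(p,x,y,z0,d,win,S=8):
    m=np.zeros(((win[1]-win[0])*S,(win[3]-win[2])*S),np.uint8)
    for r,za,zb in((d[0],0,d[1]),(d[2],d[1],d[3])):
        q=proj(p,np.r_[ring(x,y,r,z0+za),ring(x,y,r,z0+zb)])
        q=(q+.5-[win[2],win[0]])*S
        cv2.fillConvexPoly(m,cv2.convexHull(q.astype(np.float32)).astype(np.int32),1)
    return cv2.resize(m.astype(np.float32),None,fx=1/S,fy=1/S,interpolation=cv2.INTER_AREA)
def softmask(img):
    f=img.astype(float); r=f[...,2]/(f[...,0]+1)   # B/R
    dark=(f.max(2)<70)
    return np.clip((r-.62)/.2,0,1)
def fitb(pics,d,xy,z0=0.,R=22):
    cost=0; ws=[]
    for p in pics:
        u=proj(p,[[xy[0],xy[1],z0+d[3]/2]])[0]
        w=[int(u[1]-R),int(u[1]+R),int(u[0]-R),int(u[0]+R)]
        ws.append((w,softmask(p["image"])[w[0]:w[1],w[2]:w[3]]))
    def f(v,ii=range(len(pics))): return sum(np.abs(sil(pics[i],v[0],v[1],z0,d,*[ws[i][0]])-ws[i][1]).sum() for i in ii)
    def go(ii):
        g=[(f(np.array(xy)+[i*.004,j*.004],ii),i,j) for i in range(-4,5) for j in range(-4,5)]
        _,i,j=min(g); s=np.array(xy)+[i*.004,j*.004]
        r=minimize(f,s,args=(ii,),method="Nelder-Mead",options=dict(initial_simplex=[s,s+[.004,0],s+[0,.004]],xatol=2e-4))
        return r.x.round(4),round(r.fun,1)
    return [go([i]) for i in range(len(pics))]+[go(range(len(pics)))]
def pads(p,guess):
    f=p["image"].astype(float); m=((f[...,2]/(f[...,0]+1)>.85)&(f.mean(2)>90)).astype(np.uint8)
    out=[]
    n,l,st,ce=cv2.connectedComponentsWithStats(m)
    for g in guess:
        u=proj(p,[[*g,.022]])[0]; k=l[int(round(u[1])),int(round(u[0]))]
        out.append((back(p,ce[k],.022).round(4),st[k][4]) if k else None)
    return out
E
python3 - <<'E'
from plant import eyes,env
from fit import *
T=eyes.camera("top");S=eyes.camera("side")
G={"15":(214,354,.04),"30":(222,410,.06),"50":(226,222,.08),"100":(213,277,.1)}
for n,(r,cc,z) in G.items():
    g=back(T,(cc,r),z); print(n,g.round(3),fitb([T,S],DIM[n],g))
pg=[back(T,(cc,r),.022) for r,cc in((159,274),(161,301),(163,327),(165,354))]
print(np.round(pg,3)); print(pads(T,pg)); print(pads(S,pg))
print("grinder",back(T,(471,168),.1), "pot",back(T,(320,216),.03))
E
```

```text
15 [ 0.458 -0.117] [(array([ 0.4575, -0.1173]), np.float64(21.9)), (array([ 0.4586, -0.1197]), np.float64(51.4)), (array([ 0.4583, -0.1196]), np.float64(73.5))]
30 [ 0.431 -0.295] [(array([ 0.4323, -0.3008]), np.float64(40.3)), (array([ 0.4341, -0.3046]), np.float64(81.8)), (array([ 0.4335, -0.3055]), np.float64(123.0))]
50 [0.419 0.302] [(array([0.4217, 0.3093]), np.float64(48.0)), (array([0.4225, 0.3179]), np.float64(249.1)), (array([0.4225, 0.3144]), np.float64(299.5))]
100 [0.459 0.128] [(array([0.4588, 0.131 ]), np.float64(39.4)), (array([0.4608, 0.1352]), np.float64(108.9)), (array([0.4597, 0.1329]), np.float64(151.1))]
[[ 0.643  0.146]
 [ 0.637  0.056]
 [ 0.63  -0.031]
 [ 0.623 -0.121]]
[(array([0.6411, 0.1454]), np.int32(298)), (array([0.6359, 0.0581]), np.int32(298)), (array([ 0.6303, -0.0299]), np.int32(295)), (array([ 0.6252, -0.1172]), np.int32(292))]
[(array([0.6389, 0.1414]), np.int32(165)), (array([0.6335, 0.0541]), np.int32(191)), (array([ 0.6281, -0.0334]), np.int32(231)), (array([ 0.6226, -0.1213]), np.int32(271))]
grinder [ 0.59892027 -0.48235289] pot [ 0.45206267 -0.00649998]
```

Run:
```python
from plant import eyes,env
from scipy.spatial.transform import Rotation as R
from fit import *
q=env.state()["ee_rot"]; M=R.from_quat(np.r_[q[1:],q[0]]).as_matrix(); print(M.round(3), np.degrees(np.arctan2(M[1,2],M[0,2])), env.tcp_to_tips, env.state()["time_s"])
T=eyes.camera("top");S=eyes.camera("side")
for i,(p,n) in enumerate(((T,"top"),(S,"side"))):
    im=cv2.resize(p["image"][:,:,::-1],None,fx=4,fy=4,interpolation=cv2.INTER_CUBIC)
    for b,xy in {"15":(.458,-.1185),"30":(.433,-.3035),"50":(.422,.313),"100":(.4597,.1329)}.items():
        d=DIM[b]
        for r,z in((d[0],0),(d[0],d[1]),(d[2],d[3])):
            cv2.polylines(im,[((proj(p,ring(*xy,r,z))+.5)*4).astype(np.int32)],True,(0,255,0),1)
    for xy in((.640,.1435),(.6347,.056),(.629,-.0317),(.6239,-.1193)):
        cv2.polylines(im,[((proj(p,ring(*xy,.034,.022))+.5)*4).astype(np.int32)],True,(0,0,255),1)
    w=(130,250,200,430) if i==0 else (140,310,200,440)
    im=im[w[0]*4:w[1]*4,w[2]*4:w[3]*4]
    cv2.imwrite(f"pics/ov_{n}.png",cv2.resize(im,None,fx=790/im.shape[1],fy=790/im.shape[1]) if i==0 else cv2.resize(im,None,fx=.8,fy=.8))
```

```text
[[-0.    -0.961  0.275]
 [-0.     0.275  0.961]
 [-1.    -0.    -0.   ]] 74.02655402393913 0.025 1.1
```

View pics/ov_top.png

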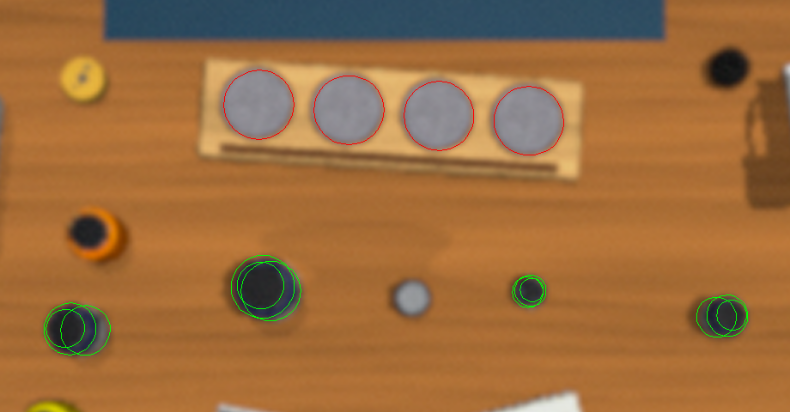

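View pics/ov_side.png

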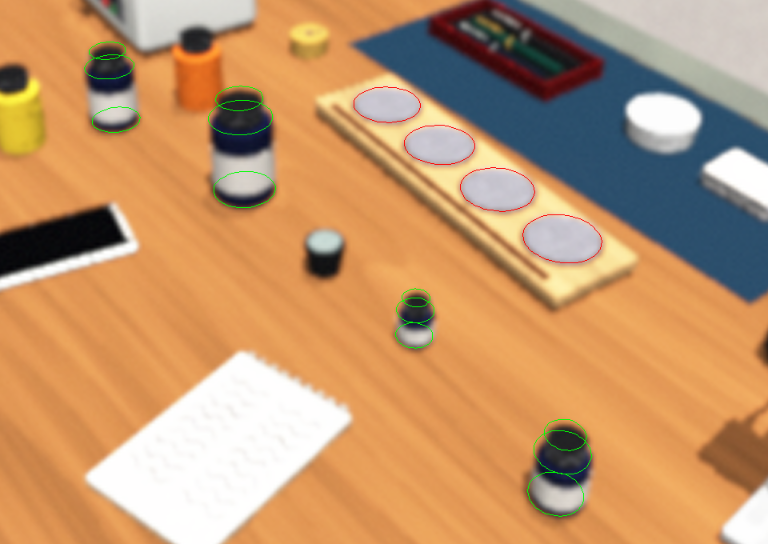

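Both overlays agree within about 3 mm. I'll start with the 50 ml bottle, jaws along y because the orange bottle stands beyond it in x.

```bash
python3 -m creep '[[0.03,-0.03,0,4],[0.07,-0.065,0,8],[0.115,-0.105,0,12],[0.16,-0.145,0,16],[0.2,-0.182,0,16],[0.235,-0.214,0,16],[0.255,-0.232,0,16],[0.264,-0.24,0,16],[0.264,-0.24,-0.03,16],[0.264,-0.24,-0.07,16],[0.264,-0.24,-0.1,16],[0.264,-0.24,-0.11,16],[0.264,-0.24,-0.11,16]]' 0 25
python3 - <<'E'
from plant import eyes
import cv2
for n in("top","side"):
    p=eyes.camera(n)["image"][:,:,::-1]
    c=p[130:270,180:340] if n=="top" else p[100:240,150:310]
    cv2.imwrite(f"pics/a_{n}.png",cv2.resize(c,None,fx=4,fy=4,interpolation=cv2.INTER_CUBIC))
E
```

```text
time_s: 2.82
tcp_pos: [0.4219, 0.3132, 0.1463]
ee_rot: [0.499, -0.5, 0.5, 0.5]
wrist_force: [0.2, -0.2, 1.4]
width: 1.004
```

View pics/a_side.png

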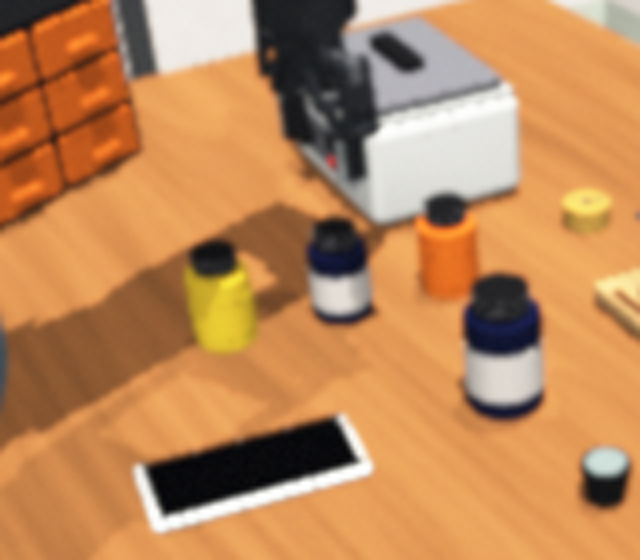

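The open gripper is right above the blue 50 ml bottle (crop pixel 335,270). I'll descend and grip it.

```bash
python3 -m creep '[[0,0,-0.025,0],[0,0,-0.055,0],[0,0,-0.08,0],[0,0,-0.095,0],[0,0,-0.101,0],[0,0,-0.101,0]]'; python3 -m creep '[[0,0,0,0],[0,0,0,0],[0,0,0,0],[0,0,0,0],[0,0,0,0],[0,0,0,0],[0,0,0,0],[0,0,0,0]]' 1 25
python3 - <<'E'
from plant import eyes
import cv2
for n in("top","side"):
    p=eyes.camera(n)["image"][:,:,::-1]
    c=p[130:270,180:340] if n=="top" else p[100:240,150:310]
    cv2.imwrite(f"pics/b_{n}.png",cv2.resize(c,None,fx=4,fy=4,interpolation=cv2.INTER_CUBIC))
E
```

```text
time_s: 3.68
tcp_pos: [0.4234, 0.3137, 0.0472]
ee_rot: [0.501, -0.501, 0.499, 0.5]
wrist_force: [-0.3, 0.6, -0.4]
width: 1.0
time_s: 4.68
tcp_pos: [0.424, 0.3139, 0.048]
ee_rot: [0.501, -0.501, 0.498, 0.5]
wrist_force: [-0.5, -1.0, 5.9]
width: 0.557
```

View pics/b_side.png

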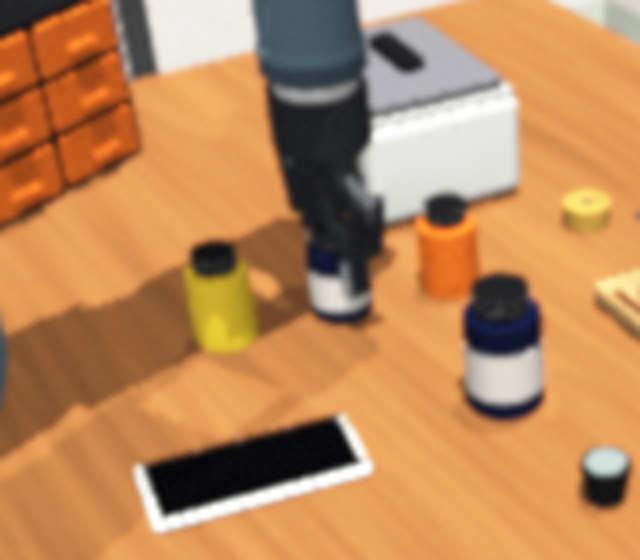

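```bash
python3 -m creep '[[0,0,0.01,0],[0,0,0.035,0],[0,0,0.07,0],[0,0,0.105,0],[0.005,-0.006,0.12,-4],[0.025,-0.03,0.12,-12],[0.05,-0.06,0.12,-22],[0.075,-0.092,0.12,-32],[0.1,-0.123,0.12,-42],[0.125,-0.154,0.12,-52],[0.15,-0.185,0.12,-62],[0.175,-0.216,0.12,-72],[0.195,-0.24,0.12,-80],[0.206,-0.254,0.12,-87],[0.211,-0.26,0.12,-93],[0.211,-0.26,0.12,-93.5],[0.211,-0.26,0.12,-93.5],[0.211,-0.26,0.12,-93.5]]' 1 35
python3 - <<'E'
from plant import eyes
import cv2
for n in("top","side"):
    p=eyes.camera(n)["image"][:,:,::-1]
    c=p[100:240,220:380] if n=="top" else p[80:240,250:430]
    cv2.imwrite(f"pics/c_{n}.png",cv2.resize(c,None,fx=4,fy=4,interpolation=cv2.INTER_CUBIC))
E
```

```text
time_s: 7.02
tcp_pos: [0.6347, 0.0545, 0.1681]
ee_rot: [0.707, 0.019, 0.706, -0.022]
wrist_force: [-0.1, -0.4, -1.1]
width: 0.554
```

View pics/c_side.png

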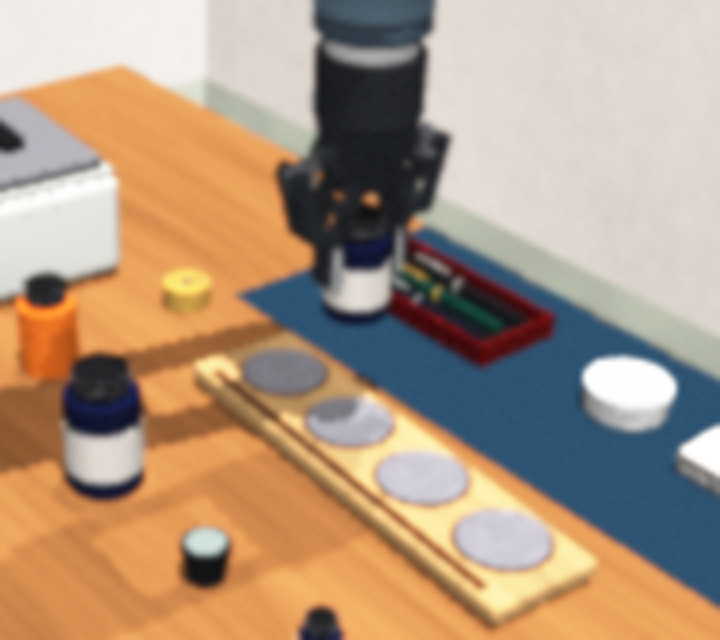

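The bottle is held upright above pad2 (crop 360,300). Lowering it slowly.

```bash
python3 -m creep '[[0,0,-0.02,0],[0,0,-0.045,0],[0,0,-0.07,0],[0,0,-0.085,0],[0,0,-0.091,0],[0,0,-0.094,0],[0,0,-0.096,0],[0,0,-0.0965,0],[0,0,-0.0965,0]]'
```

```text
time_s: 8.25
tcp_pos: [0.6351, 0.0544, 0.0721]
ee_rot: [0.708, 0.019, 0.706, -0.022]
wrist_force: [-0.1, 0.8, -1.2]
width: 0.551
```

```bash
python3 -m creep '[[0,0,-0.001,0],[0,0,-0.002,0],[0,0,-0.0025,0],[0,0,-0.0025,0]]'
```

```text
time_s: 8.75
tcp_pos: [0.6352, 0.0543, 0.0701]
ee_rot: [0.708, 0.019, 0.706, -0.022]
wrist_force: [-1.3, 0.1, 4.2]
width: 0.555
```

Contact shows in the wrist force (+5 N). I'll release and rise.

```bash
python3 -m creep '[[0,0,0,0],[0,0,0,0],[0,0,0,0],[0,0,0,0],[0,0,0,0],[0,0,0,0],[0,0,0.01,0],[0,0,0.04,0],[0,0,0.08,0],[0,0,0.12,0],[0,0,0.13,0],[-0.03,0.02,0.13,0],[-0.07,0.035,0.13,0],[-0.11,0.05,0.13,0],[-0.15,0.065,0.13,0],[-0.17,0.075,0.13,0],[-0.175,0.0775,0.13,0],[-0.175,0.0775,0.13,0]]' 0 35
python3 - <<'E'
from plant import eyes
from fit import *
T=eyes.camera("top");S=eyes.camera("side")
for p,n in((T,"top"),(S,"side")):
    p=p["image"][:,:,::-1]
    c=p[100:240,220:380] if n=="top" else p[80:240,220:400]
    cv2.imwrite(f"pics/d_{n}.png",cv2.resize(c,None,fx=4,fy=4,interpolation=cv2.INTER_CUBIC))
pg=[(.640,.1435),(.6347,.056),(.629,-.0317),(.6239,-.1193)]
print(pads(T,pg),pads(S,pg))
E
```

```text
time_s: 11.0
tcp_pos: [0.4605, 0.1318, 0.2001]
ee_rot: [0.708, 0.019, 0.706, -0.022]
wrist_force: [-0.6, 0.1, 0.1]
width: 1.003
[(array([0.641 , 0.1453]), np.int32(300)), None, (array([ 0.6303, -0.03  ]), np.int32(294)), (array([ 0.6252, -0.1172]), np.int32(292))] [(array([0.6427, 0.0955]), np.int32(403)), (array([0.6427, 0.0955]), np.int32(403)), (array([ 0.6283, -0.0334]), np.int32(233)), (array([ 0.6228, -0.1211]), np.int32(274))]
```

View pics/d_side.png

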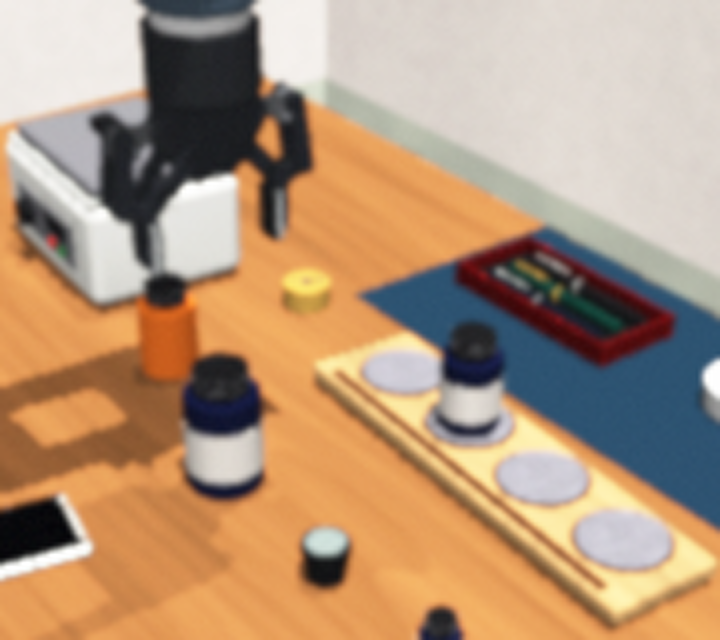

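View pics/d_top.png

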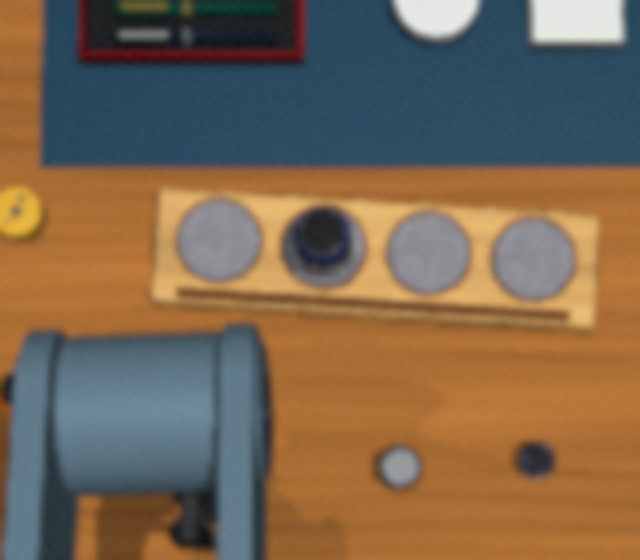

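```bash
cat > ov.py <<'E'
from fit import *
PAD=[(.640,.1435),(.6347,.056),(.629,-.0317),(.6239,-.1193)]
# per-camera pad estimates, so bottle vs pad can be compared in the same camera
PT=[(.6411,.1454),(.6359,.0581),(.6303,-.0299),(.6252,-.1172)]
PS=[(.6389,.1414),(.6335,.0541),(.6281,-.0334),(.6226,-.1213)]
def ov(p,n,items,c,fn,F=8):
    im=cv2.resize(p["image"][:,:,::-1],None,fx=F,fy=F,interpolation=cv2.INTER_CUBIC)
    for b,k in items:
        xy=(PT if n=="top" else PS)[k]; d=DIM[b]
        for r,z in((d[0],.022),(d[0],.022+d[1]),(d[2],.022+d[3])):
            cv2.polylines(im,[((proj(p,ring(*xy,r,z))+.5)*F).astype(np.int32)],True,(0,255,0),1)
        cv2.polylines(im,[((proj(p,ring(*xy,.034,.022))+.5)*F).astype(np.int32)],True,(0,0,255),1)
    cv2.imwrite(fn,im[c[0]*F:c[1]*F,c[2]*F:c[3]*F])
E
python3 - <<'E'
from plant import eyes
from ov import *
T=eyes.camera("top");S=eyes.camera("side")
ov(T,"top",[("50",1)],(130,190,260,340),"pics/e_top.png");ov(S,"side",[("50",1)],(140,210,300,380),"pics/e_side.png")
E
```

```text
(no output)
```

View pics/e_side.png

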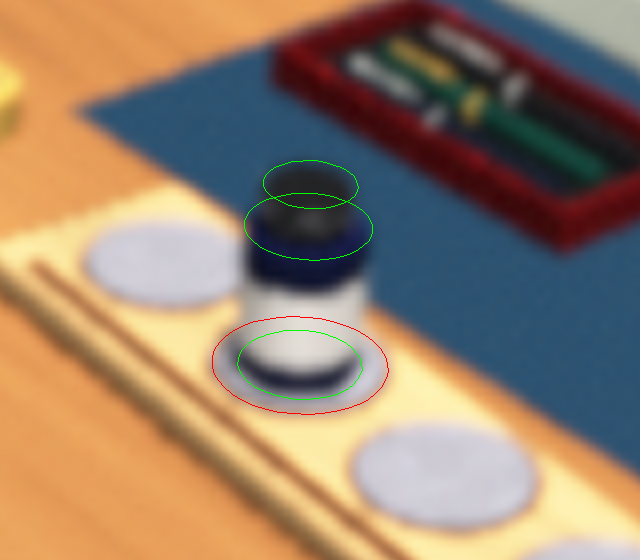

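View pics/e_top.png

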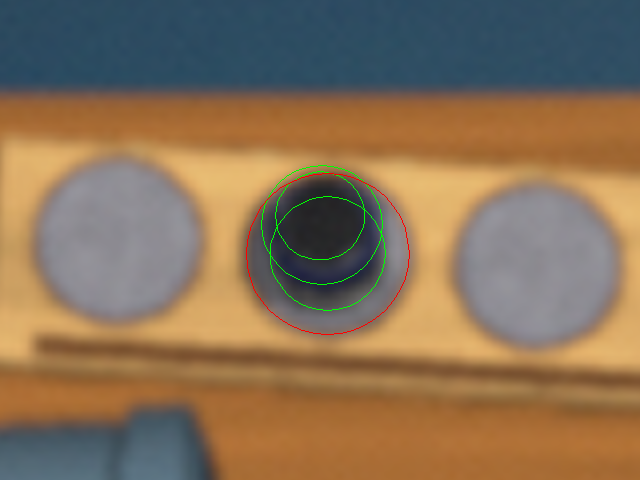

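The 50 ml bottle is within about 2 mm of its pad centre in both views. Next is the 100 ml.

```bash
python3 -m creep '[[0,0.001,-0.03,0],[0,0.001,-0.07,0],[0,0.001,-0.105,0],[0,0.001,-0.125,0],[0,0.001,-0.135,0],[0,0.001,-0.136,0],[0,0.001,-0.136,0]]' 0; python3 -m creep '[[0,0,0,0],[0,0,0,0],[0,0,0,0],[0,0,0,0],[0,0,0,0],[0,0,0,0],[0,0,0,0]]' 1 40; python3 -m creep '[[0,0,0.004,0],[0,0,0.01,0],[0,0,0.02,0],[0,0,0.025,0],[0,0,0.025,0]]'
```

```text
time_s: 12.08
tcp_pos: [0.4618, 0.1324, 0.0648]
ee_rot: [0.708, 0.02, 0.705, -0.023]
wrist_force: [-0.5, 0.1, -0.5]
width: 1.0
time_s: 12.95
tcp_pos: [0.4624, 0.1325, 0.0659]
ee_rot: [0.709, 0.02, 0.705, -0.022]
wrist_force: [-0.8, -0.5, 6.0]
width: 0.669
time_s: 13.58
tcp_pos: [0.4629, 0.1325, 0.0915]
ee_rot: [0.709, 0.02, 0.704, -0.022]
wrist_force: [0.1, 0.2, -1.8]
width: 0.667
```

```bash
python3 -m creep '[[0,0,0.015,0],[0.005,0,0.035,0],[0.025,0.002,0.05,0],[0.05,0.003,0.05,0],[0.08,0.005,0.05,0],[0.11,0.007,0.05,0],[0.14,0.009,0.05,0],[0.16,0.01,0.05,0],[0.172,0.0105,0.05,0],[0.177,0.0105,0.05,0],[0.177,0.0105,0.045,0],[0.177,0.0105,0.03,0],[0.177,0.0105,0.015,0],[0.177,0.0105,0.006,0],[0.177,0.0105,0.001,0],[0.177,0.0105,-0.002,0],[0.177,0.0105,-0.002,0]]'
```

```text
time_s: 15.7
tcp_pos: [0.64, 0.143, 0.0896]
ee_rot: [0.709, 0.02, 0.704, -0.022]
wrist_force: [-0.1, -0.3, -3.1]
width: 0.669
```

```bash
python3 -m creep '[[0,0,-0.001,0],[0,0,-0.0018,0],[0,0,-0.0022,0],[0,0,-0.0022,0]]'
```

```text
time_s: 16.2
tcp_pos: [0.6402, 0.143, 0.088]
ee_rot: [0.709, 0.02, 0.704, -0.022]
wrist_force: [-1.4, -0.6, 2.1]
width: 0.666
```

Contact. I'll release and move over the 15 ml bottle.

```bash
python3 -m creep '[[0,0,0,0],[0,0,0,0],[0,0,0,0],[0,0,0,0],[0,0,0,0],[0,0,0,0],[0,0,0.01,0],[0,0,0.04,0],[0,0,0.08,0],[0,0,0.11,0],[0,0,0.12,0],[-0.02,-0.03,0.12,0],[-0.05,-0.07,0.12,0],[-0.08,-0.115,0.12,0],[-0.11,-0.16,0.12,0],[-0.14,-0.202,0.12,0],[-0.165,-0.237,0.12,0],[-0.178,-0.256,0.12,0],[-0.182,-0.2615,0.12,0],[-0.182,-0.2615,0.12,0]]' 0
python3 - <<'E'
from plant import eyes
from ov import *
T=eyes.camera("top");S=eyes.camera("side")
I=[("50",1),("100",0)]
ov(T,"top",I,(120,195,250,350),"pics/f_top.png");ov(S,"side",I,(120,190,290,380),"pics/f_side.png")
c=S["image"][120:320,240:440,::-1]; cv2.imwrite("pics/f_s2.png",cv2.resize(c,None,fx=3,fy=3))
E
```

```text
time_s: 18.7
tcp_pos: [0.4582, -0.1183, 0.2077]
ee_rot: [0.709, 0.02, 0.704, -0.022]
wrist_force: [-0.4, 0.7, 0.7]
width: 1.003
```

View pics/f_side.png

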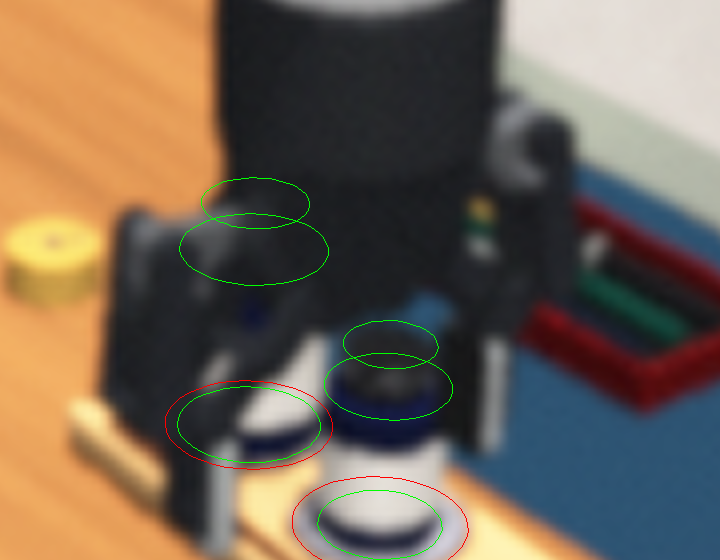

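View pics/f_top.png

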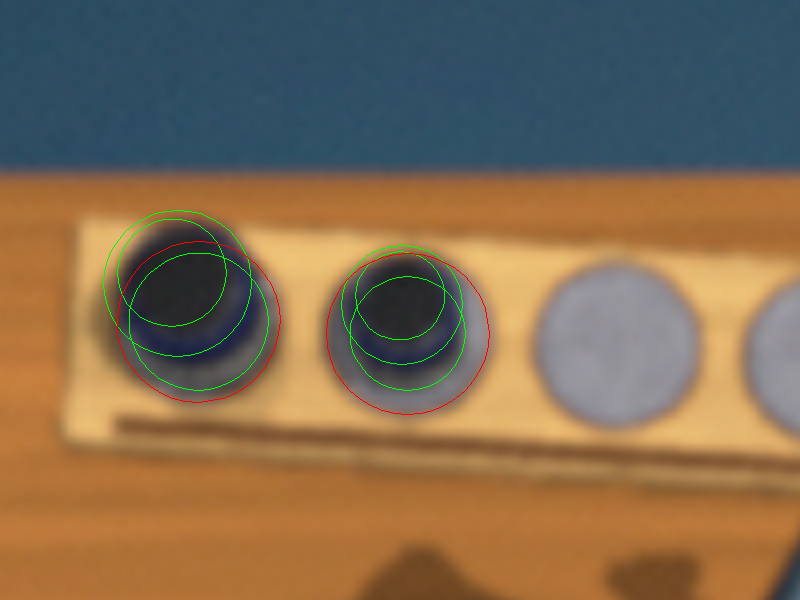

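View pics/f_s2.png

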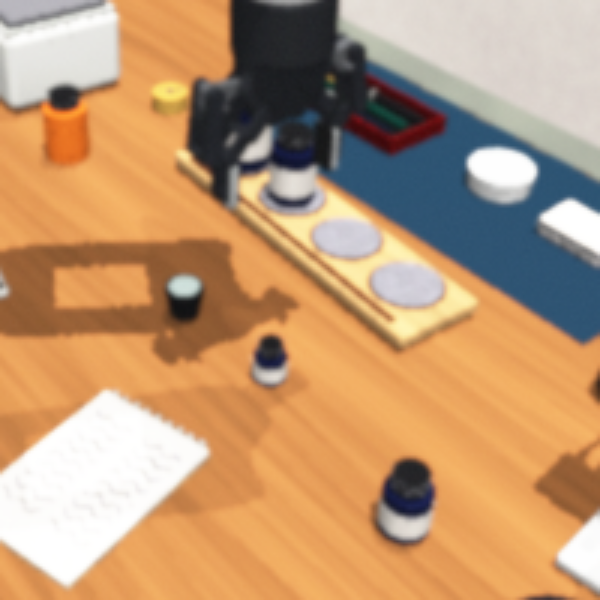

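The 100 ml stands on pad1, offset about 3-4 mm, with a proper check to follow once the view is clear. Now the 15 ml.

```bash
python3 -m creep '[[0,0,-0.03,0],[0,0,-0.07,0],[0,0,-0.11,0],[0,0,-0.145,0],[0,0,-0.165,0],[0,0,-0.176,0],[0,0,-0.179,0],[0,0,-0.179,0]]' 0; python3 -m creep '[[0,0,0,0],[0,0,0,0],[0,0,0,0],[0,0,0,0],[0,0,0,0],[0,0,0,0],[0,0,0,0],[0,0,0,0]]' 1 25; python3 -m creep '[[0,0,0.004,0],[0,0,0.01,0],[0,0,0.02,0],[0,0,0.025,0],[0,0,0.025,0]]'
python3 - <<'E'
from plant import eyes
from ov import *
S=eyes.camera("side");T=eyes.camera("top")
I=[("50",1),("100",0)]
ov(S,"side",I,(120,190,290,380),"pics/g_side.png");ov(T,"top",I,(120,195,250,350),"pics/g_top.png")
c=S["image"][190:270,270:370,::-1]; cv2.imwrite("pics/g_s2.png",cv2.resize(c,None,fx=6,fy=6))
E
```

```text
time_s: 19.8
tcp_pos: [0.4592, -0.1178, 0.0294]
ee_rot: [0.71, 0.019, 0.704, -0.022]
wrist_force: [0.3, 0.5, 0.3]
width: 0.997
time_s: 20.8
tcp_pos: [0.4594, -0.118, 0.0298]
ee_rot: [0.71, 0.019, 0.704, -0.022]
wrist_force: [-1.7, 0.7, 5.7]
width: 0.338
time_s: 21.42
tcp_pos: [0.4598, -0.1182, 0.0554]
ee_rot: [0.71, 0.019, 0.703, -0.022]
wrist_force: [-0.7, -0.7, -1.6]
width: 0.342
```

View pics/g_s2.png

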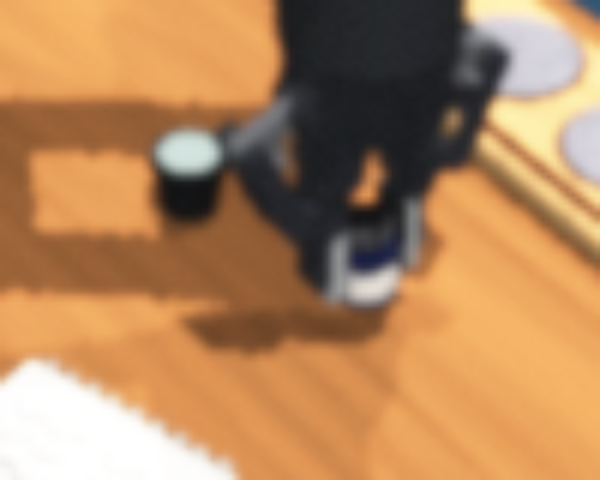

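View pics/g_side.png

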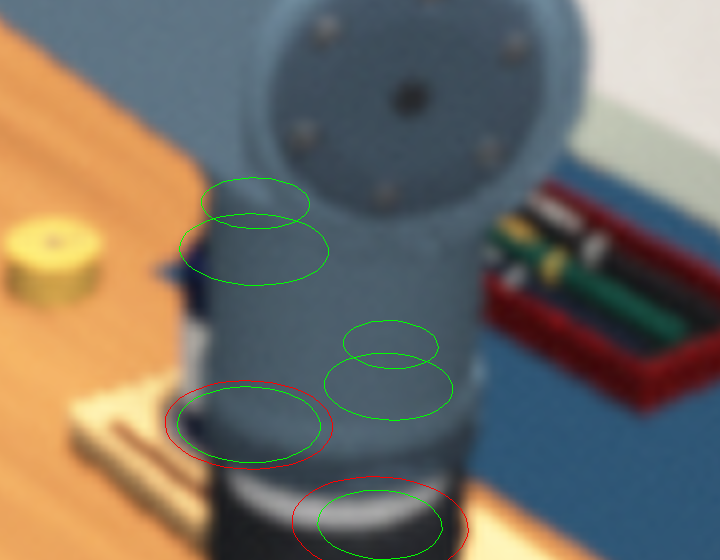

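View pics/g_top.png

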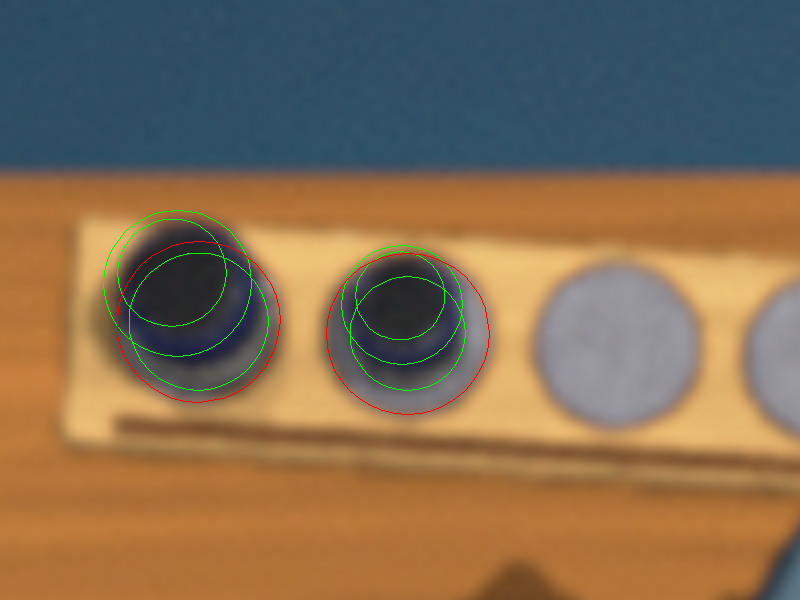

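```bash
python3 -m creep '[[0,0,0.015,0],[0.01,0,0.03,0],[0.03,0,0.035,0],[0.055,0,0.035,0],[0.085,0,0.035,0],[0.115,0,0.035,0],[0.14,-0.001,0.035,0],[0.155,-0.001,0.035,0],[0.163,-0.001,0.035,0],[0.164,-0.001,0.035,0],[0.164,-0.001,0.03,0],[0.164,-0.001,0.02,0],[0.164,-0.001,0.01,0],[0.164,-0.001,0.004,0],[0.164,-0.001,0,0],[0.164,-0.001,-0.002,0],[0.164,-0.001,-0.002,0]]'; python3 -m creep '[[0,0,-0.0007,0],[0,0,-0.0014,0],[0,0,-0.0018,0],[0,0,-0.0018,0]]'
```

```text
time_s: 23.65
tcp_pos: [0.6234, -0.119, 0.0528]
ee_rot: [0.71, 0.019, 0.704, -0.022]
wrist_force: [0.1, 0.5, -1.1]
width: 0.339
time_s: 24.15
tcp_pos: [0.6237, -0.1191, 0.0519]
ee_rot: [0.71, 0.019, 0.703, -0.022]
wrist_force: [-1.3, 0.5, 5.5]
width: 0.343
```

```bash
python3 -m creep '[[0,0,0,0],[0,0,0,0],[0,0,0,0],[0,0,0,0],[0,0,0,0],[0,0,0,0],[0,0,0.008,0],[0,0,0.03,0],[0,0,0.07,0],[0,0,0.11,0],[-0.005,-0.005,0.13,0],[-0.03,-0.03,0.13,0],[-0.065,-0.063,0.13,0],[-0.1,-0.097,0.13,0],[-0.135,-0.13,0.13,0],[-0.165,-0.16,0.13,0],[-0.183,-0.177,0.13,0],[-0.19,-0.184,0.13,0],[-0.191,-0.1845,0.13,0],[-0.191,-0.1845,0.13,0]]' 0
python3 - <<'E'
from plant import eyes
from ov import *
S=eyes.camera("side");T=eyes.camera("top")
I=[("50",1),("100",0),("15",3)]
ov(S,"side",I,(130,230,290,390),"pics/h_side.png");ov(T,"top",I,(120,195,270,370),"pics/h_top.png")
c=S["image"][:,:,::-1]; cv2.imwrite("pics/h_s2.png",c)
E
```

```text
time_s: 26.65
tcp_pos: [0.4331, -0.303, 0.1818]
ee_rot: [0.71, 0.019, 0.703, -0.022]
wrist_force: [-0.5, 0.2, 0.0]
width: 0.998
```

View pics/h_s2.png

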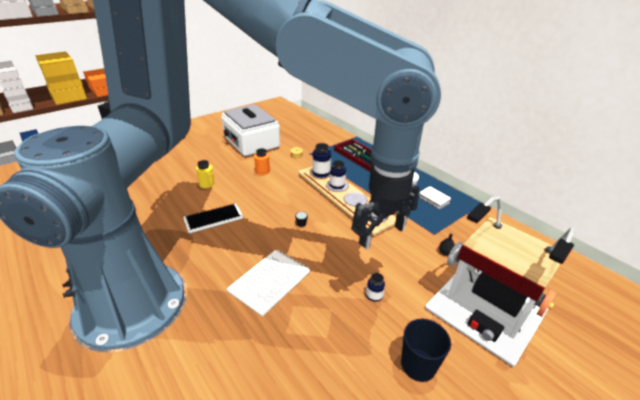

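View pics/h_side.png

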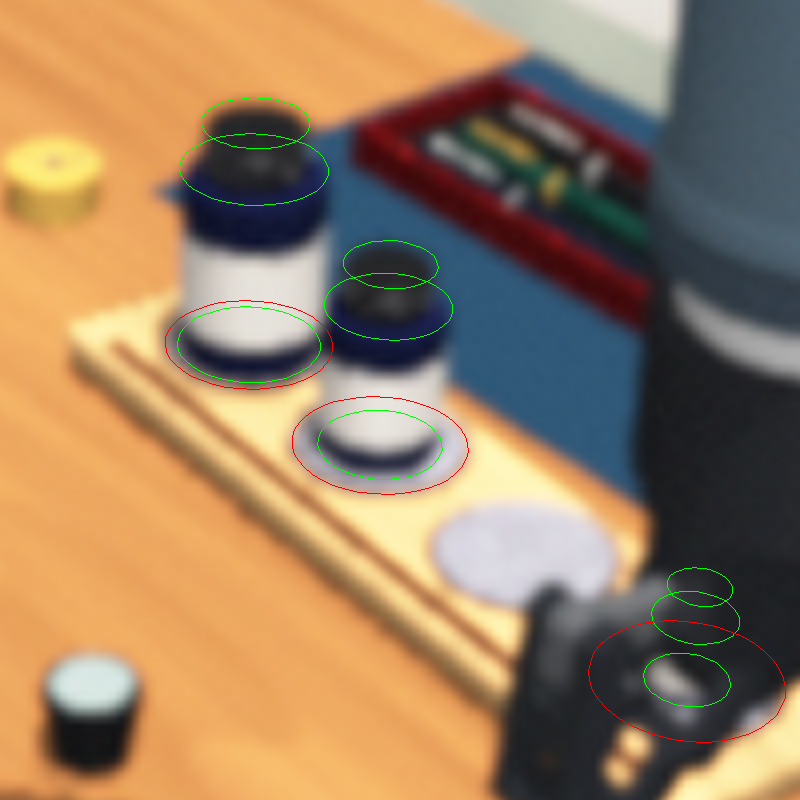

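View pics/h_top.png

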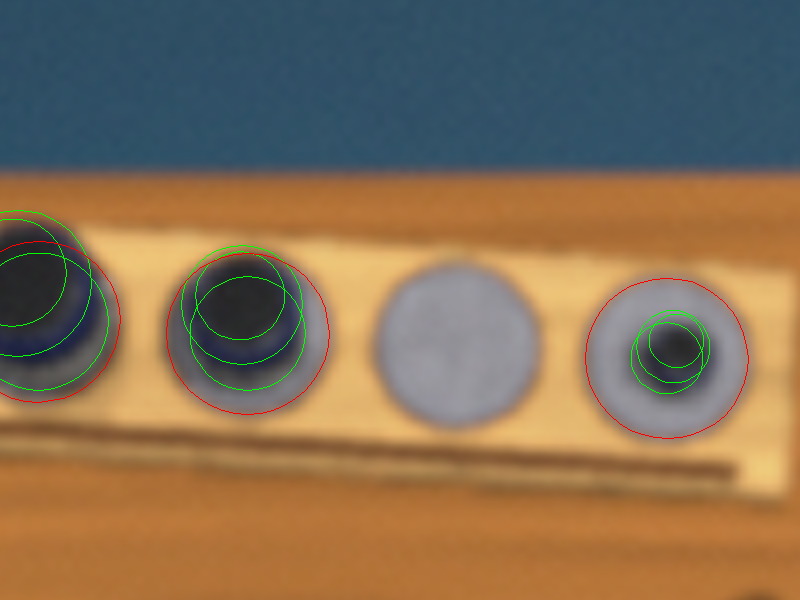

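All three stand within about 4 mm of centre in both views. Now the 30 ml.

```bash
python3 -m creep '[[0,-0.0005,-0.03,0],[0,-0.0005,-0.07,0],[0,-0.0005,-0.105,0],[0,-0.0005,-0.13,0],[0,-0.0005,-0.144,0],[0,-0.0005,-0.149,0],[0,-0.0005,-0.15,0],[0,-0.0005,-0.15,0]]' 0; python3 -m creep '[[0,0,0,0],[0,0,0,0],[0,0,0,0],[0,0,0,0],[0,0,0,0],[0,0,0,0],[0,0,0,0],[0,0,0,0]]' 1 30; python3 -m creep '[[0,0,0.004,0],[0,0,0.01,0],[0,0,0.02,0],[0,0,0.025,0],[0,0,0.025,0]]'
python3 - <<'E'
from plant import eyes
from ov import *
S=eyes.camera("side")
I=[("50",1),("100",0),("15",3)]
ov(S,"side",I,(170,230,330,420),"pics/i_side.png")
c=S["image"][200:330,310:450,::-1]; cv2.imwrite("pics/i_s2.png",cv2.resize(c,None,fx=4,fy=4))
E
```

```text
time_s: 27.75
tcp_pos: [0.4338, -0.3039, 0.0327]
ee_rot: [0.711, 0.018, 0.703, -0.022]
wrist_force: [0.4, -0.5, -0.3]
width: 1.0
time_s: 28.75
tcp_pos: [0.4339, -0.3041, 0.0332]
ee_rot: [0.711, 0.018, 0.703, -0.022]
wrist_force: [-0.1, -0.3, 6.3]
width: 0.448
time_s: 29.38
tcp_pos: [0.4343, -0.3045, 0.0589]
ee_rot: [0.711, 0.018, 0.703, -0.022]
wrist_force: [-0.9, 0.7, -2.2]
width: 0.45
```

View pics/i_s2.png

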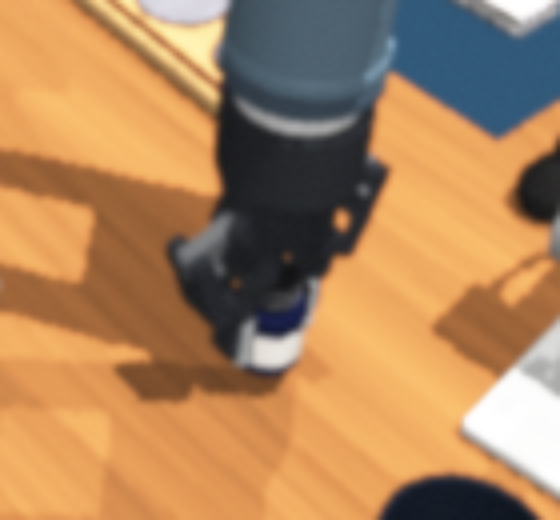

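View pics/i_side.png

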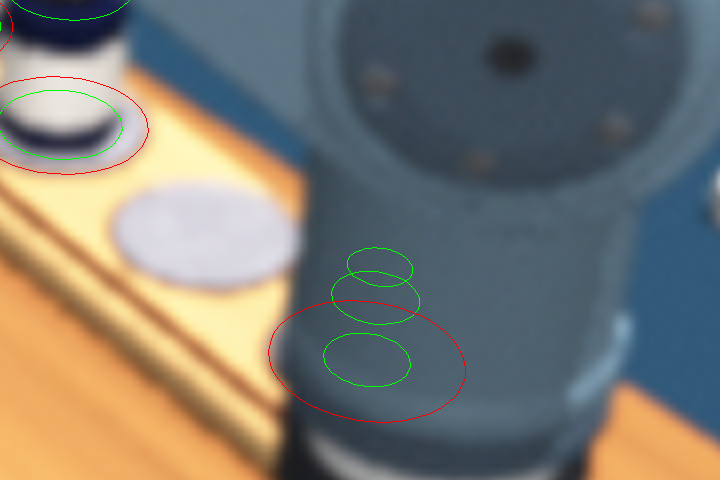

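```bash
python3 -m creep '[[0,0,0.02,0],[0,0,0.05,0],[0.005,0.007,0.07,0],[0.025,0.035,0.075,0],[0.05,0.07,0.075,0],[0.075,0.105,0.075,0],[0.1,0.14,0.075,0],[0.125,0.175,0.075,0],[0.15,0.21,0.075,0],[0.172,0.24,0.075,0],[0.187,0.262,0.075,0],[0.194,0.271,0.075,0],[0.195,0.2725,0.075,0],[0.195,0.2725,0.06,0],[0.195,0.2725,0.04,0],[0.195,0.2725,0.02,0],[0.195,0.2725,0.007,0],[0.195,0.2725,0.001,0],[0.195,0.2725,-0.002,0],[0.195,0.2725,-0.002,0]]'; python3 -m creep '[[0,0,-0.0005,0],[0,0,-0.0005,0]]'
```

```text
time_s: 31.92
tcp_pos: [0.6294, -0.0318, 0.0568]
ee_rot: [0.711, 0.018, 0.703, -0.022]
wrist_force: [0.9, -0.1, -1.3]
width: 0.447
time_s: 32.17
tcp_pos: [0.6298, -0.0318, 0.0569]
ee_rot: [0.711, 0.018, 0.702, -0.022]
wrist_force: [1.2, 0.1, -0.8]
width: 0.448
```

```bash
python3 -m creep '[[-0.0005,0,-0.001,0],[-0.0005,0,-0.002,0],[-0.0005,0,-0.0025,0],[-0.0005,0,-0.0025,0]]'
```

```text
time_s: 32.67
tcp_pos: [0.6294, -0.0318, 0.0552]
ee_rot: [0.711, 0.018, 0.702, -0.022]
wrist_force: [-2.2, 0.4, 6.0]
width: 0.447
```

Contact. I'll release, rise, and back away toward the robot for a clear look.

```bash
python3 -m creep '[[0,0,0,0],[0,0,0,0],[0,0,0,0],[0,0,0,0],[0,0,0,0],[0,0,0,0],[0,0,0.008,0],[0,0,0.03,0],[0,0,0.07,0],[0,0,0.12,0],[0,0,0.17,0],[0,0,0.2,0],[-0.04,0.04,0.21,0],[-0.09,0.09,0.21,0],[-0.14,0.14,0.21,0],[-0.19,0.19,0.21,0],[-0.23,0.24,0.21,0],[-0.25,0.28,0.21,0],[-0.26,0.32,0.21,0],[-0.26,0.36,0.21,0]]' 0;  python3 -m creep '[[-0.03,0.04,0,0],[-0.06,0.08,0,0],[-0.08,0.1,0,0],[-0.08,0.1,0,0]]'
python3 - <<'E'
from plant import eyes
from ov import *
S=eyes.camera("side");T=eyes.camera("top")
I=[("50",1),("100",0),("15",3),("30",2)]
ov(S,"side",I,(130,230,290,410),"pics/j_side.png",6);ov(T,"top",I,(125,195,255,375),"pics/j_top.png",6)
E
```

```text
time_s: 35.17
tcp_pos: [0.3681, 0.33, 0.2664]
ee_rot: [0.712, 0.017, 0.702, -0.021]
wrist_force: [0.4, -0.2, -0.2]
width: 0.995
time_s: 35.67
tcp_pos: [0.2867, 0.4311, 0.2669]
ee_rot: [0.712, 0.016, 0.702, -0.02]
wrist_force: [0.4, -0.2, 1.2]
width: 1.002
```

View pics/j_side.png

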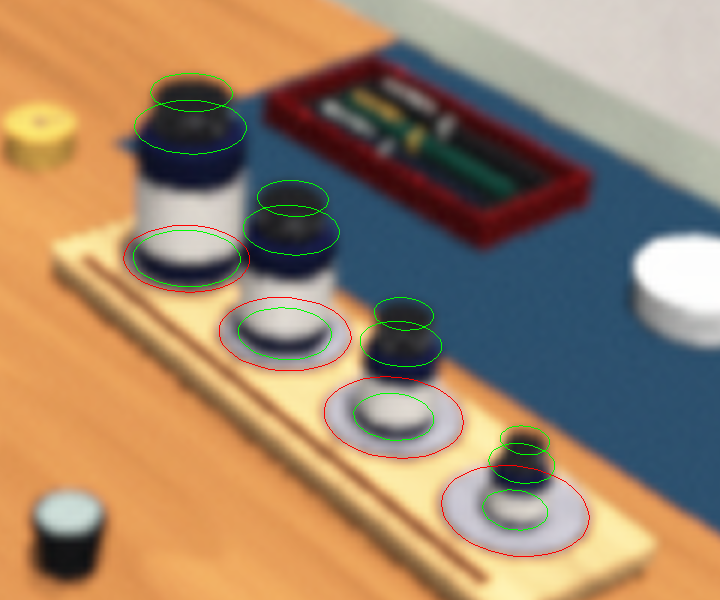

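View pics/j_top.png

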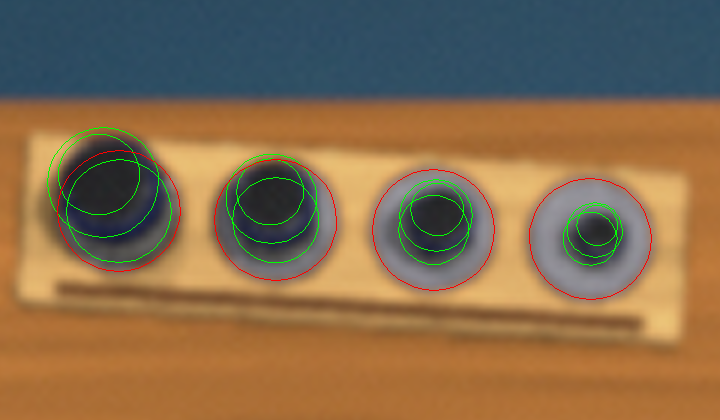

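All four match their pads within about 1 px at the base, upright, in both views. I'm handing in.

```bash
python3 -m creep '[[0,0,0,0],[0,0,0,0],[0,0,0,0],[0,0,0,0]]'; python3 -c "
from plant import env
import numpy as np
print(np.abs(env.state()['joint_vel']).max()); print(env.job_done())"
```

```text
time_s: 36.28
tcp_pos: [0.2885, 0.4296, 0.2667]
ee_rot: [0.712, 0.017, 0.701, -0.021]
wrist_force: [-0.2, 0.9, -0.4]
width: 0.993
0.004015039493799641
the job is handed in; nothing more can be done
None
```

All four ink bottles are on their felt pads in order of size, and I handed the job in at about 36 s. The grinder is at the right (-y) end, so the order is 15 ml on pad4, 30 ml on pad3, 50 ml on pad2 and 100 ml on pad1. I lowered each bottle until the wrist force showed contact, then let go.

In the last side and top pictures all four stand upright. Judged by eye from the overlays, each is within about 2–4 mm of its pad centre, against a 12 mm limit. The checks disagreed in two places:
- **100 ml bottle:** the top view puts it 3–4 mm off centre, towards the robot, while the side view shows it centred.
- **Camera calibration:** the two cameras differ by about 4 mm on where the pads are. I aimed at the average and compared each bottle with its pad within a single camera's view.

At hand-in the arm was still and clear of everything, and no force or gripper reading was out of the ordinary.

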